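# Seat a specimen holder on the indexed changer and hold it down

### The arm

A 7-joint arm with a two-finger parallel gripper is mounted at the origin on a cart in front of the work surface, level with it; the furniture and walls round the work are solid. World frame = base frame: x ahead of the robot, y to its left, z up, the work surface at z = 0. Lengths are in m, angles in rad, forces in N, time in s.
With the tool pointing down it reaches from about 0.4 to 0.85 m from the base axis. Payload 6.9 kg.
Tool frame: the origin (TCP) lies on the centre line of the jaws, within the pads' length; the fingertips stand 11 mm ahead of it and the grasp point (between the pads) lies 8 mm behind it; x points along the fingers, y is the direction in which the jaws open and shut, and the axes are right-handed (so a half turn about x gives the same grasp; the last joint's range is limited). The gripper opens to 85 mm and grips with 20 to 120 N. Pads are 22 mm wide; open, the fingers measure 114 mm over their backs; the gripper's body (76 mm by 85 mm) begins 54 mm behind the grasp point. The pads swing forward as they close: fully open they stand 13 mm farther back than shut.
Start: joints at [-1.155, 0.507, -0.238, 1.5, 0.126, 1.149, -0.155], TCP at [0.191, 0.595, 0.242] pointing down, gripper open.
Joint ranges: [-3.08, 3.08], [-0.24, 2.05], [-1.43, 1.35], [0, 2.5], [-1.52, 4.66], [0.17, 1.96], [-2.89, 2.89]. Speed limits (rad/s): [2.39, 2.39, 3.14, 3.14, 3.14, 3.14, 3.14].

### API

Orientations are given as a unit quaternion [x, y, z, w].
In Python, from plant import * gives the robot as it stands.
- The arm moves only by the shell command python3 -m pendant 'ROWS' [FORCE]. ROWS is JSON, a list of rows, each an object of numbers: "jaw": the opening, from 0 (shut) to 1 (fully open); "tx", "ty", "tz": the shift along the tool's x, y, z in m; "twist": the turn about the tool's x in rad. In form: [{"jaw": .., "tx": .., "ty": .., "tz": .., "twist": ..}, ...]. A call has exactly 5 rows; each row shifts and turns the commanded pose from where the row before left it, along the tool's axes as they then stand; what a row does not reach is not made up. A row lasts 1/8 s, in which the tool goes at most 62.5 mm and 10.7 degrees, less where a joint would pass 70% of its speed; a pose out of reach is approached as far as the arm can. A call is refused whole if a number of a shift passes 0.0625 or a number of a turn 0.188, either way. A call with a gripper value outside its range is refused whole. The fingers move at their own pace and stop on an object; FORCE is the grip in N (left out, the last holds). Time passes only in rows, so rows that do not move let the fingers close, or fill a call up. It gives the time, the measured TCP pose, the force and the opening at its end, in the units of the state.
- observe(): the state, without advancing time (a new reading comes with each control period).
- get_image(name): name is "scene" or "side" or "wrist"; returns a dict with "image" (384x512x3 uint8, blue, green, red), "camera_matrix" (3x3 intrinsics, pixels), "k1" (the pictures are not rectified: a ray, as slopes to the right and down, at radius r is drawn at 1 + k1 r^2 times it, then the intrinsics apply), "camera_from_world" (4x4, takes a point from world to camera coordinates). Camera axes: x right, y up, looking along -z (the intrinsics and any distortion apply to the point x, -y, -z); pixel columns grow to the right and rows downward; lengths in m; the calibration is good to about 2 mm. A picture is of the moment at which its call begins. There is no depth.
- finish_job(): hands the job in, once; it reports no verdict.
The state is a dict: "t": time; "q": joint angles; "qd": joint speeds; "tau": joint torques, N m; "eef_pos": TCP position; "orientation": TCP orientation; "contact_force": force on the tool from outside, world axes, zero at the start; "torque": the same for the moment, N m; "grip_width": finger opening in m.
Only numpy, scipy, OpenCV 4.12 (cv2) and the standard library are available. Lean on these libraries where they do the work, as an engineer would, in place of code of your own. Each camera call takes 0.05 s, during which the arm holds its last target. There are 200 camera calls.

### The job

Turn the specimen changer's table clockwise by its black post, one position on, until it clicks in with the locating pin out from under the sheet guard. Then take the round specimen holder by its knob, slide it over the pin until it drops on, and press it fully down against the spring seat. Finish while still holding it pressed fully down with the gripper, and leave the flask, beaker, petri dish and slide carton where they are.

Things in the scene. Friction and masses are not known exactly. Their poses are not given: they have to be found in the camera images.
- changer: fixed specimen changer: grey round base 188 mm across. Origin: centre of its underside, on the turning axis; z up; +x points to the sheet-steel guard, a fixed level plate 70 mm wide (along y), 22 to 114 mm out along +x, top 64 mm and underside 58 mm above the bench. A spring plunger on the base's near side is the detent.
- table_axis (a point): point on the vertical turning axis at the top face of the aluminium table (168 mm across, top face 36 mm above the bench)
- turntable (a joint): angle of the table in rad, growing as the table turns clockwise seen from above. Detented rest positions at 0 (start, pin under the guard) and 1.571 (next position, pin in the open), stops 0.05 beyond each. Each detent pulls in from about 0.06 rad and takes about 7 N at the post to enter or leave; between them the table turns freely.
- post_top (a point): top centre of the black upright turning post, which stands on the table 68 mm from the axis, opposite the pin. Round, 14 mm across over its upper 30 mm, top 88 mm above the bench. It goes round with the table.
- pin_tip (a point): top centre of the steel locating pin on the table, 48 mm from the axis; 10 mm across, its top 4 mm tapered to 4 mm, tip 51 mm above the bench. Goes round with the table. Around it is the spring seat, a dark ring 42 mm across, top 43 mm above the bench (8 mm below the pin tip) when not pressed.
- seat (a joint): how far the spring seat is pressed down, m: 0 up, 0.006 fully down on its stop. Spring: 4 N to start, about 9 N at the stop.
- holder: loose round aluminium specimen holder, 50 mm across, 20 mm high, 0.1 to 0.2 kg, upright on the bench. Origin: centre of its underside, z up. On top a black knob 18 mm across, grip part 26 to 46 mm above the underside. Blind bore in the underside's centre, 12.5 mm wide, 16 mm deep. Its yaw does not matter. On the raised seat its underside is 43 mm above the bench, fully pressed 37 mm.
- flask: bystander: square sample flask, 50x43x87 mm, origin at the centre of its underside
- beaker: bystander: small glass beaker, 57 mm across, 66 mm high, origin at the centre of its underside
- petri: bystander: petri dish, 64 mm across, 14 mm high, origin at the centre of its underside
- carton: bystander: small slide carton 78x28x20 mm, origin at the centre of its underside
There are look-alikes about, which are no part of the job. Leave any green, purple or red look-alike of the holder alone.

How it is judged:
On the way, in this order (a step that is already met when the one before it is completed fails the run):
1. the table is indexed to its next position (value of joint turntable above 1.5 rad), for 0.3 s.
2. the holder has dropped over the pin onto the seat (horizontal distance between holder and pin_tip below 0.003 m and z of holder in the frame of pin_tip below -0.006 m and angle between holder's own z axis and vertical below 0.12 rad), for 0.1 s.
At the end, for the whole second after the job is handed in: table above 1.50 rad, holder centred on the pin within 3 mm, level within 0.08 rad, at rest, its underside at least 11.5 mm below the pin tip, spring seat pressed at least 4.5 of its 6 mm, and the fingers still gripping or pushing the holder with more than 3 N (value of joint turntable above 1.5 rad and horizontal distance between holder and pin_tip below 0.003 m and z of holder in the frame of pin_tip below -0.0115 m and angle between holder's own z axis and vertical below 0.08 rad and value of joint seat above 0.0045 m and contact force between the fingers and holder above 3 N and linear speed of holder below 0.02 m/s); the arm keeps its last pose, push and grip.
It fails at once if a bystander is moved more than 25 mm (distance of any of flask, beaker, petri, carton from where it was at the start of the episode above 0.025 m).
It also fails if it takes over 48 s, if anything falls off the work surface, if the arm or the gripper's body presses on something with over 40 N, if the wrist force passes 120 N, or if a joint passes its speed limit or range.

## Working session

There is one attempt and no reset: what is moved stays moved. The work goes in short steps, Python scripts to look and compute and a shell command to move; the robot and the scene stay as the last step left them, time stands still between calls to the robot, and variables do not carry over. Pictures are saved under pics/ and viewed, about 8 in all and at most 12, crops included, and the job is handed in when it is done.

```bash
ls; mkdir -p pics
cat > h.py <<'E'
from plant import *
import numpy as np, cv2
def grab(n):
    d=get_image(n); return d
def px(d,P):
    P=np.atleast_2d(P); T=np.array(d["camera_from_world"]); c=P@T[:3,:3].T+T[:3,3]
    s=np.c_[c[:,0]/-c[:,2],-c[:,1]/-c[:,2]]; r2=(s**2).sum(1,keepdims=True); s=s*(1+d["k1"]*r2)
    K=np.array(d["camera_matrix"]); return np.c_[s,np.ones(len(s))]@K.T[:,:2]
def ray(d,uv):
    K=np.array(d["camera_matrix"],float); T=np.array(d["camera_from_world"])
    s=cv2.undistortPoints(np.array([[uv]],float),K,np.array([d["k1"],0,0,0.]))[0,0]
    R=T[:3,:3]; return -R.T@T[:3,3], R.T@np.array([s[0],-s[1],-1.])
def onz(d,uv,z):
    o,v=ray(d,uv); return o+v*(z-o[2])/v[2]
def tri(*a):
    A=np.zeros((3,3));b=np.zeros(3)
    for d,uv in a:
        o,v=ray(d,uv);v=v/np.linalg.norm(v);M=np.eye(3)-np.outer(v,v);A+=M;b+=M@o
    return np.linalg.solve(A,b)
def save(d,f,roi=None,s=1):
    im=np.array(d["image"])
    if roi: x,y,w,h=roi; im=im[y:y+h,x:x+w]
    cv2.imwrite("pics/"+f,cv2.resize(im,None,fx=s,fy=s,interpolation=cv2.INTER_CUBIC))
E
python3 - <<'E'
from h import *
import pickle
a=grab("scene");b=grab("side");c=grab("wrist")
pickle.dump((a,b,c),open("v0.pkl","wb"))
save(a,"scene0.png",None,1.5);save(b,"side0.png",None,1.5)
for d in (a,b,c):
    o,v=ray(d,(256,192));print(o.round(3),v.round(3),d["k1"])
print(observe())
E
```

```text
pics
[-0.199 -0.391  1.004] [ 0.583  0.328 -0.744] 0.0451557949420799
[ 0.402 -0.834  1.066] [ 0.116  0.666 -0.736] -0.09207481661692914
[0.127 0.616 0.375] [ 0.275 -0.076 -0.959] -0.02444983755975888
{'t': 0.15, 'q': array([-1.15449406,  0.50816372, -0.23752916,  1.50089067,  0.12572585,
        1.148922  , -0.15479314]), 'qd': array([ 0.00063387, -0.00322537,  0.00032659, -0.00245848,  0.0003307 ,
        0.00032502, -0.00147294]), 'tau': array([-2.43153096e-03, -6.21013427e+01, -2.18976997e+00, -2.49839276e+01,
        1.25532952e-02,  9.14763630e-03, -1.55297300e-05]), 'eef_pos': array([0.19110473, 0.59468087, 0.24162152]), 'orientation': array([ 0.10895   ,  0.69864437, -0.10992926,  0.69852809]), 'contact_force': array([-0.03509575,  0.07488208,  0.55256306]), 'torque': array([ 0.05190067,  0.00411275, -0.04733905]), 'grip_width': 0.08550930949983285}
```

View pics/scene0.png

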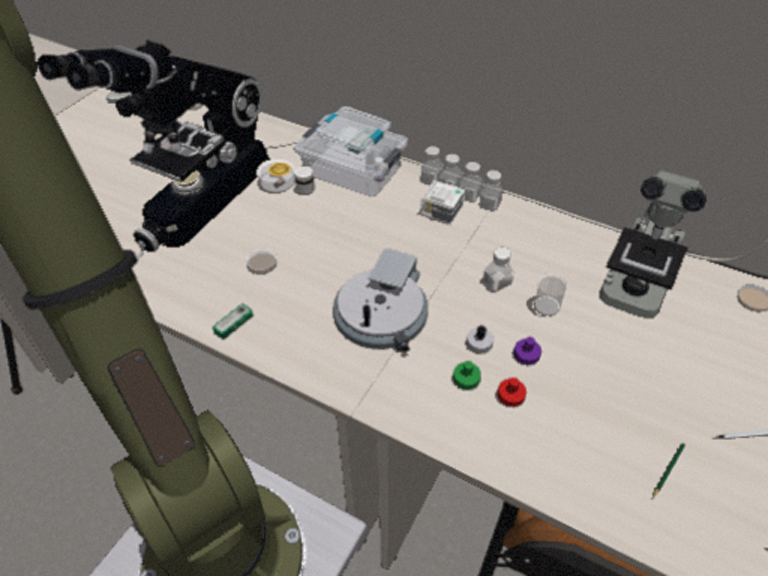

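View pics/side0.png

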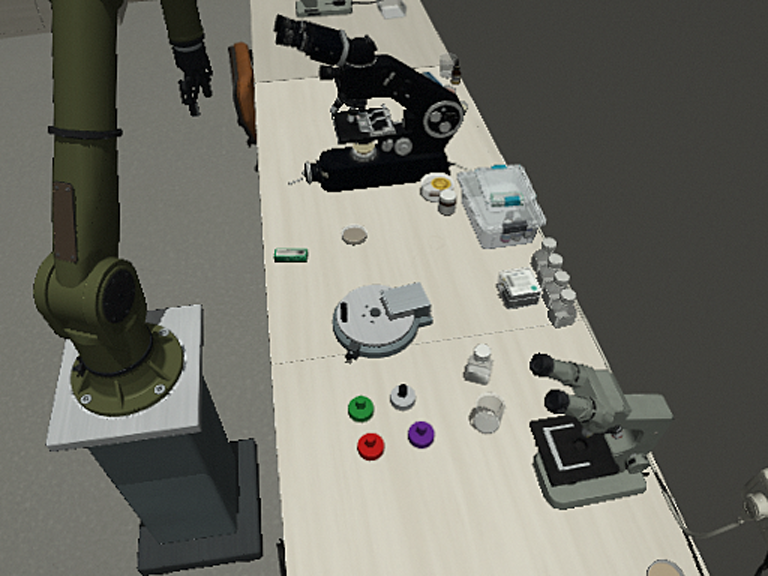

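Candidates in the scene view (1.5x pixels): the silver disc with black knob at (480,338), green at (467,375), red at (512,391), purple at (528,350). By the description the holder is the silver one. The post is the black upright at (366,316); the near dark bit at (403,345) is the plunger. In the side view the holder is at (403,395), the post at (344,312) and the axis at about (375,315).

```bash
cat > m.py <<'E'
from h import *
import pickle
a,b,c=pickle.load(open("v0.pkl","rb"))
def blobs(d,roi,th):
    x,y,w,h=roi;g=np.array(d["image"])[y:y+h,x:x+w].max(2)
    n,l,s,ce=cv2.connectedComponentsWithStats((g<th).astype(np.uint8))
    for i in range(1,n):
        if s[i,4]>6: print("  ",s[i,:2]+[x,y],s[i,2:],(ce[i]+[x,y]).round(1))
for n,d,R in (("scene",a,[(215,160,80,75),(305,208,32,30)]),("side",b,[(215,180,80,65),(255,248,30,30)])):
    for r in R: print(n,r);blobs(d,r,60)
ims=[]
for d,r in ((a,(215,160,130,78)),(b,(210,180,130,78))):
    x,y,w,h=r;ims.append(cv2.resize(np.array(d["image"])[y:y+h,x:x+w],None,fx=3.8,fy=3.8,interpolation=cv2.INTER_CUBIC))
cv2.imwrite("pics/crop0.png",np.vstack(ims))
E
python3 m.py
```

```text
scene (215, 160, 80, 75)
   [253 189] [10  4 25] [257.2 190.8]
   [243 204] [ 3 14 40] [244.  210.2]
   [226 219] [28 13 33] [239.9 227.3]
   [261 226] [11  9 48] [266.1 230.4]
scene (305, 208, 32, 30)
   [318 218] [ 6  8 38] [320.1 221.5]
side (215, 180, 80, 65)
   [227 202] [ 4 13 46] [228.7 207.8]
   [255 203] [ 4  8 10] [256.6 206. ]
   [276 204] [11  8 63] [280.9 207.5]
   [247 206] [ 6  5 21] [249.6 208. ]
   [263 208] [6 2 7] [265.7 208.7]
   [279 214] [ 9  4 18] [283.  215.6]
   [222 217] [ 55  23 163] [245.2 233.1]
side (255, 248, 30, 30)
   [265 256] [ 6  9 41] [268.  260.1]
```

View pics/crop0.png

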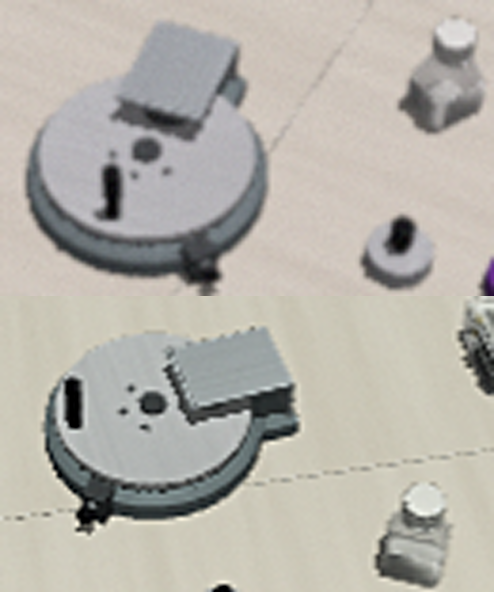

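```bash
cat > m2.py <<'E'
from h import *
import pickle
a,b,c=pickle.load(open("v0.pkl","rb"))
print("post mid tri",tri((a,(244.0,210.2)),(b,(228.7,207.8))), onz(a,(244,210.2),.062),onz(b,(228.7,207.8),.062))
print("hub",tri((a,(253.4,199.5)),(b,(250,208.2))),onz(a,(253.4,199.5),.036),onz(b,(250,208.2),.036))
print("knob",tri((a,(320.1,221.5)),(b,(268,260.1))),onz(a,(320.1,221.5),.034),onz(b,(268,260.1),.034))
# holder top disc by brightness, table disc
for n,d,r,z in (("scene",a,(305,208,32,30),.02),("side",b,(255,248,30,30),.02)):
    x,y,w,h=r;im=np.array(d["image"])[y:y+h,x:x+w].astype(int)
    sat=im.max(2)-im.min(2); m=((sat<18)&(im.max(2)>110)|(im.max(2)<60)).astype(np.uint8)
    k,l,s,ce=cv2.connectedComponentsWithStats(m);i=1+s[1:,4].argmax()
    print(n,s[i]);cs,_=cv2.findContours((l==i).astype(np.uint8),0,2);e=cv2.fitEllipse(max(cs,key=len));print(e[1]); u=(e[0][0]+x,e[0][1]+y);print("holder disc",onz(d,u,.012))
# guard corners (top, z=.064): scene and side
for nm,uv,d in [("g1",(160,22),a),("g2",(240,42),a),("g3",(198,124),a),("g4",(122,97),a)]:
    print(nm,onz(d,(215+uv[0]/3.8,160+uv[1]/3.8),.064))
for nm,uv in [("s1",(265,328)),("s2",(295,382)),("s3",(193,408)),("s4",(167,350))]:
    print(nm,onz(b,(210+uv[0]/3.8,180+(uv[1]-296.4)/3.8),.064))
for n,d in(("a",a),("b",b)):
  for nm,p in (("flask",(330,182)),):pass
print("flask a",onz(a,(330,190),0),"beaker a",onz(a,(365,206),0))
print("red",onz(a,(341,262),.01),"green",onz(a,(311,252),.01),"purple",onz(a,(352,235),.01))
E
python3 m2.py
```

```text
post mid tri [0.46418584 0.02207721 0.06225639] [0.46343618 0.02117714 0.062     ] [0.46471464 0.0235792  0.062     ]
hub [0.53307208 0.03132719 0.03412016] [0.53000865 0.02879678 0.036     ] [0.53377307 0.03192258 0.036     ]
knob [ 0.55230571 -0.17205254  0.03272992] [ 0.55027232 -0.17332987  0.034     ] [ 0.55277919 -0.17161268  0.034     ]
scene [  3   4  26  26 294]
(22.470233917236328, 23.602670669555664)
holder disc [ 0.55157692 -0.17549399  0.012     ]
side [  5   8  18  18 212]
(16.71540069580078, 17.437780380249023)
holder disc [ 0.55379559 -0.17282195  0.012     ]
g1 [0.63301683 0.07326812 0.064     ]
g2 [0.64369466 0.00677581 0.064     ]
g3 [ 0.55072866 -0.00511218  0.064     ]
g4 [0.54723283 0.05921407 0.064     ]
s1 [0.6402158 0.0753289 0.064    ]
s2 [0.65175499 0.01045235 0.064     ]
s3 [ 0.56264684 -0.00233223  0.064     ]
s4 [0.55266608 0.06508595 0.064     ]
flask a [ 0.70445297 -0.14329216  0.        ] beaker a [ 0.69453258 -0.25860356  0.        ]
red [ 0.47027201 -0.27010349  0.01      ] green [ 0.46077758 -0.18802599  0.01      ] purple [ 0.56767071 -0.26414812  0.01      ]
```

Run:
```python
from h import *
import pickle
from scipy.spatial.transform import Rotation as R
a,b,c=pickle.load(open("v0.pkl","rb"))
for n,uv,z in (("base tip",(305,173),.03),("base near L",(325,185),0),("base near R",(420,180),0)): print("side",n,onz(b,np.array(uv)/1.5,z))
print("eyepiece tri",tri((a,np.array((50,66))/1.5),(b,np.array((283,30))/1.5)))
print("base tip tri",tri((a,np.array((140,240))/1.5),(b,np.array((308,172))/1.5)))
print("edge",onz(b,(265/1.5,200/1.5),0),onz(b,(270/1.5,330/1.5),0))
M=R.from_quat(observe()["orientation"]).as_matrix();print(M.round(3))
ax=np.array([.5325,.0305]);
for th in (.13,):
    u=np.array([np.cos(th),np.sin(th)]);v=np.array([-u[1],u[0]])
    print("post0",ax-.068*u,"post1",ax+.068*v,"pin1",ax-.048*v)
save(c,"w0.png")
```

```text
side base tip [0.42957976 0.55841383 0.03      ]
side base near L [0.47939961 0.53481497 0.        ]
side base near R [0.73878783 0.50996975 0.        ]
eyepiece tri [0.41736535 0.593201   0.42554547]
base tip tri [0.43806262 0.56808784 0.02457148]
edge [0.3147241  0.50052901 0.        ] [0.30469398 0.05267446 0.        ]
[[-0.     0.306  0.952]
 [-0.001  0.952 -0.306]
 [-1.    -0.001  0.   ]]
post0 [0.46507379 0.02168488] post1 [0.52368488 0.09792621] pin1 [ 0.53872244 -0.01709497]
```

The microscope stands at y > 0.5, so I move away from it along -y first and then head for the post.

```bash
python3 -m pendant '[{"jaw":0.5,"tx":0,"ty":-0.0476,"tz":0.0153,"twist":0},{"jaw":0.5,"tx":0,"ty":-0.0476,"tz":0.0153,"twist":0},{"jaw":0.5,"tx":0,"ty":-0.033,"tz":0.037,"twist":0},{"jaw":0.5,"tx":0,"ty":-0.033,"tz":0.037,"twist":0},{"jaw":0.5,"tx":0,"ty":-0.033,"tz":0.037,"twist":0}]' 30; python3 -m pendant '[{"jaw":0.5,"tx":0,"ty":-0.033,"tz":0.037,"twist":0},{"jaw":0.5,"tx":0,"ty":-0.033,"tz":0.037,"twist":0},{"jaw":0.5,"tx":0,"ty":-0.033,"tz":0.037,"twist":0},{"jaw":0.5,"tx":0,"ty":-0.033,"tz":0.037,"twist":0},{"jaw":0.5,"tx":0,"ty":-0.033,"tz":0.037,"twist":0}]'
```

```text
t: 0.78
eef_pos: [0.2671, 0.3653, 0.2422]
orientation: [0.109, 0.699, -0.109, 0.699]
contact_force: [0.3, -0.5, -0.5]
grip_width: 0.0427
t: 1.4
eef_pos: [0.3928, 0.1517, 0.2424]
orientation: [0.109, 0.699, -0.109, 0.699]
contact_force: [0.4, 0.3, 0.2]
grip_width: 0.0427
```

```bash
python3 -m pendant '[{"jaw":0.5,"tx":0,"ty":-0.034,"tz":0.036,"twist":0},{"jaw":0.5,"tx":0,"ty":-0.034,"tz":0.036,"twist":0},{"jaw":0.5,"tx":0,"ty":-0.034,"tz":0.036,"twist":0},{"jaw":0.5,"tx":0,"ty":0,"tz":0,"twist":-0.18},{"jaw":0.5,"tx":0,"ty":0,"tz":0,"twist":-0.18}]'; python3 -m pendant '[{"jaw":0.5,"tx":0,"ty":0,"tz":0,"twist":-0.08},{"jaw":0.5,"tx":0.03,"ty":0,"tz":0,"twist":0},{"jaw":0.5,"tx":0.03,"ty":0,"tz":0,"twist":0},{"jaw":0.5,"tx":0,"ty":0,"tz":0,"twist":0},{"jaw":0.5,"tx":0,"ty":0,"tz":0,"twist":0}]'
python3 - <<'E'
from h import *
import pickle
d=grab("wrist");pickle.dump(d,open("v1.pkl","wb"));save(d,"w1.png",None,1.5)
for p in ([.465,.0217,.088],[.5325,.0305,.036],[.5525,-.173,.046]):print(px(d,p))
print(observe()["q"].round(2))
E
```

```text
t: 2.02
eef_pos: [0.4639, 0.0223, 0.242]
orientation: [-0.019, 0.707, 0.019, 0.707]
contact_force: [-0.0, 0.5, 0.1]
grip_width: 0.0425
t: 2.65
eef_pos: [0.4643, 0.0231, 0.1831]
orientation: [-0.046, 0.705, 0.046, 0.706]
contact_force: [0.2, 0.1, 0.8]
grip_width: 0.043
[[249.40305184 191.4110972 ]]
[[249.8907534  245.65349703]]
[[ 24.81465453 243.24699602]]
[-0.07  0.32 -0.05  2.    0.02  0.82  1.57]
```

View pics/w1.png

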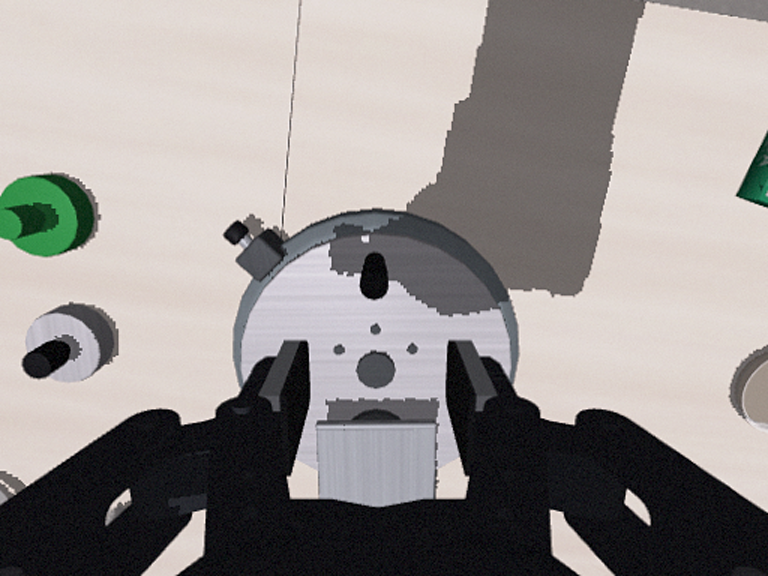

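The picture shows the post top at (374,288) and the hub at (376,369), in 1.5x pixels. Both agree with projection to under 1 px, and the silver holder lies at left, (60,345). I now lower onto the post and grip it.

```bash
python3 -m pendant '[{"jaw":0.5,"tx":0.037,"ty":-0.001,"tz":0,"twist":0},{"jaw":0.5,"tx":0.037,"ty":0,"tz":0,"twist":0},{"jaw":0.5,"tx":0.036,"ty":0,"tz":0,"twist":0},{"jaw":0.5,"tx":0,"ty":0,"tz":0,"twist":0},{"jaw":0,"tx":0,"ty":0,"tz":0,"twist":0}]' 30; python3 -m pendant '[{"jaw":0,"tx":0,"ty":0,"tz":0,"twist":0},{"jaw":0,"tx":0,"ty":0,"tz":0,"twist":0},{"jaw":0,"tx":0,"ty":0,"tz":0,"twist":0},{"jaw":0,"tx":0,"ty":0,"tz":0,"twist":0},{"jaw":0,"tx":0,"ty":0,"tz":0,"twist":0}]'
```

```text
t: 3.32
eef_pos: [0.4651, 0.0221, 0.0737]
orientation: [-0.046, 0.705, 0.046, 0.706]
contact_force: [0.6, 0.3, 0.1]
grip_width: 0.0254
t: 3.95
eef_pos: [0.4652, 0.0215, 0.074]
orientation: [-0.046, 0.704, 0.045, 0.707]
contact_force: [-1.2, -1.7, 8.3]
grip_width: 0.0119
```

```bash
python3 -m pendant '[{"jaw":0,"tx":0,"ty":0.0106,"tz":0.0008,"twist":0.157},{"jaw":0,"tx":0,"ty":0.0106,"tz":0.0008,"twist":0.157},{"jaw":0,"tx":0,"ty":0.0106,"tz":0.0008,"twist":0.157},{"jaw":0,"tx":0,"ty":0.0106,"tz":0.0008,"twist":0.157},{"jaw":0,"tx":0,"ty":0.0106,"tz":0.0008,"twist":0.157}]'
```

```text
t: 4.58
eef_pos: [0.4791, 0.0719, 0.074]
orientation: [0.23, 0.667, -0.229, 0.67]
contact_force: [2.6, -4.5, 2.4]
grip_width: 0.0119
```

```bash
python3 -m pendant '[{"jaw":0,"tx":0,"ty":0.0106,"tz":0.0008,"twist":0.157},{"jaw":0,"tx":0,"ty":0.0106,"tz":0.0008,"twist":0.157},{"jaw":0,"tx":0,"ty":0.0106,"tz":0.0008,"twist":0.157},{"jaw":0,"tx":0,"ty":0.0106,"tz":0.0008,"twist":0.157},{"jaw":0,"tx":0,"ty":0.0106,"tz":0.0008,"twist":0.157}]';python3 -m pendant '[{"jaw":0,"tx":0,"ty":0.001,"tz":0,"twist":0},{"jaw":0,"tx":0,"ty":0,"tz":0,"twist":0},{"jaw":0,"tx":0,"ty":0,"tz":0,"twist":0},{"jaw":0,"tx":0,"ty":0,"tz":0,"twist":0},{"jaw":0,"tx":0,"ty":0,"tz":0,"twist":0}]'
```

```text
t: 5.2
eef_pos: [0.5225, 0.0962, 0.074]
orientation: [0.468, 0.529, -0.468, 0.53]
contact_force: [-8.7, -10.5, 7.7]
grip_width: 0.0118
t: 5.82
eef_pos: [0.5239, 0.0964, 0.074]
orientation: [0.467, 0.53, -0.467, 0.532]
contact_force: [-2.0, -6.0, 7.8]
grip_width: 0.0117
```

```bash
python3 -m pendant '[{"jaw":0.45,"tx":0,"ty":0,"tz":0,"twist":0},{"jaw":0.45,"tx":0,"ty":0,"tz":0,"twist":0},{"jaw":0.45,"tx":0,"ty":0,"tz":0,"twist":0},{"jaw":0.45,"tx":-0.04,"ty":0,"tz":0,"twist":0},{"jaw":0.45,"tx":-0.06,"ty":0,"tz":0,"twist":0}]'; python3 -m pendant '[{"jaw":0.45,"tx":0,"ty":-0.002,"tz":0.055,"twist":0},{"jaw":0.45,"tx":0,"ty":-0.001,"tz":0.055,"twist":0},{"jaw":0.45,"tx":0,"ty":-0.001,"tz":0.055,"twist":0},{"jaw":0.45,"tx":0,"ty":-0.001,"tz":0.055,"twist":0},{"jaw":0.45,"tx":0,"ty":-0.001,"tz":0.05,"twist":0}]'; python3 -m pendant '[{"jaw":0.45,"tx":0,"ty":0,"tz":0,"twist":-0.17},{"jaw":0.45,"tx":0,"ty":0,"tz":0,"twist":-0.17},{"jaw":0.45,"tx":0,"ty":0,"tz":0,"twist":-0.17},{"jaw":0.45,"tx":0,"ty":0,"tz":0,"twist":-0.17},{"jaw":0.45,"tx":0,"ty":0,"tz":0,"twist":-0.17}]';python3 -m pendant '[{"jaw":0.45,"tx":0,"ty":0,"tz":0,"twist":-0.17},{"jaw":0.45,"tx":0,"ty":0,"tz":0,"twist":-0.17},{"jaw":0.45,"tx":0,"ty":0,"tz":0,"twist":-0.17},{"jaw":0.45,"tx":0,"ty":0,"tz":0,"twist":-0.17},{"jaw":0.45,"tx":0,"ty":0,"tz":0,"twist":0}]'
python3 - <<'E'
from h import *
import pickle
a,b,c=grab("scene"),grab("side"),grab("wrist");pickle.dump((a,b,c),open("v2.pkl","wb"))
r=[cv2.resize(np.array(d["image"])[y:y+90,x:x+130],None,fx=3,fy=3,interpolation=cv2.INTER_CUBIC) for d,x,y in((a,210,155),(b,205,175))]
w=cv2.resize(np.array(c["image"]),(390,292));cv2.imwrite("pics/v2.png",np.hstack([np.vstack(r),np.vstack([w,np.zeros((248,390,3),np.uint8)])]))
for p in ([.5525,-.173,.046],[.5525,-.173,.02],[.5387,-.0171,.051]):print(px(a,p),px(b,p),px(c,p))
o=observe();print(o["q"].round(2),o["eef_pos"])
E
```

```text
t: 6.45
eef_pos: [0.522, 0.0985, 0.172]
orientation: [0.465, 0.532, -0.468, 0.531]
contact_force: [1.2, 0.9, 0.3]
grip_width: 0.0386
t: 7.08
eef_pos: [0.5523, -0.1719, 0.1723]
orientation: [0.466, 0.531, -0.466, 0.531]
contact_force: [0.2, 0.0, 0.6]
grip_width: 0.0387
t: 7.7
eef_pos: [0.5522, -0.17, 0.1721]
orientation: [0.204, 0.677, -0.204, 0.677]
contact_force: [0.9, 0.1, -0.0]
grip_width: 0.0386
t: 8.32
eef_pos: [0.5521, -0.1702, 0.1722]
orientation: [-0.031, 0.706, 0.031, 0.706]
contact_force: [0.5, 0.6, 0.1]
grip_width: 0.0383
[[320.74851156 218.22134737]] [[268.07581896 258.21414922]] [[247.89575541 180.20584253]]
[[319.80550661 223.9859647 ]] [[267.9088629  263.14354141]] [[248.20750989 172.90646745]]
[[268.76121092 199.88061968]] [[254.09070121 216.65313612]] [[442.04264736 181.32659251]]
[ 0.2   0.5   0.09  1.73 -0.05  0.92  1.97] [ 0.5521915  -0.17014271  0.17222282]
```

View pics/v2.png

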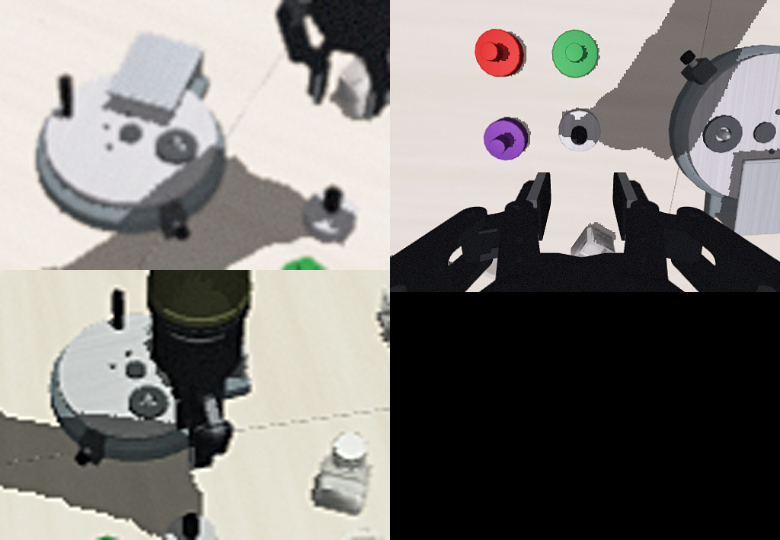

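The picture shows the table indexed: pin and dark seat ring in the open at (724,133), and the silver holder under the camera at (579,133). Next I measure both with masks.

```bash
cat > m3.py <<'E'
from h import *
import pickle
a,b,c=pickle.load(open("v2.pkl","rb"))
def comp(d,r,lo,hi,n=3):
    x,y,w,h=r;g=np.array(d["image"])[y:y+h,x:x+w].max(2);k,l,s,ce=cv2.connectedComponentsWithStats(((g>=lo)&(g<hi)).astype(np.uint8))
    for i in sorted(range(1,k),key=lambda i:-s[i,4])[:n]: print("   ",s[i],(ce[i]+[x,y]).round(1))
print("knob w");comp(c,(215,135,70,70),0,60)
print("seat w");comp(c,(405,140,70,70),0,115)
print("hub w");comp(c,(480,155,32,40),0,115)
print("seat scene");comp(a,(255,193,28,22),0,110)
print("seat side");comp(b,(242,298-97,26,18),0,110)
for f,t in ((c,"c"),):
    im=np.array(f["image"])[140:210,405:475];save(f,"seat.png",(225,130,250,85),3)
E
python3 m3.py
```

```text
knob w
    [ 22  30  22  25 428] [247.9 177.3]
seat w
    [   0    0   57   61 2326] [430.8 170.8]
    [ 46  58  24  12 236] [463.  204.4]
    [35 40  1  2  2] [440.  180.5]
hub w
    [  0   5  27  28 601] [492.  173.7]
seat scene
    [  7   6  13  11 100] [268.1 204.3]
    [21 12  7 10 45] [280.  210.4]
    [0 5 2 4 6] [255.3 199.5]
seat side
    [ 12   0  14  18 172] [262.2 207.9]
    [ 6 13 13  5 46] [254.1 216.2]
    [ 5  4  6  6 29] [249.7 207.9]
```

View pics/seat.png

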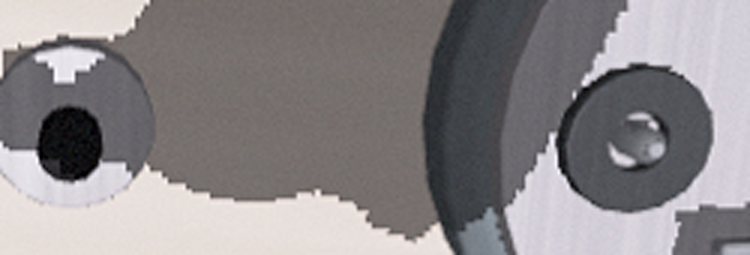

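```bash
cat >> m3.py <<'E'
print("pin tip w",onz(c,(437.7,176.7),.050),"ring w",onz(c,(438.3,176),.043),"hub w",onz(c,(492,173.7),.036) )
print("knob w",onz(c,(247.9,177.3),.037),onz(c,(247.9,181.5),.046))
print("ring scene",onz(a,(268.4,203.6),.043),"side",onz(b,(254.3,208+.8),.043))
x=np.array([0,0.]);print(px(a,[.5387,-.0171,.043]),px(b,[.5387,-.0171,.043]))
print(comp(b,(258,340-92,24,26),0,60))
print("post w/scene",onz(a,(210+65/3,155+78/3),.088),onz(b,(205+118/3,175+(292-270)/3),.088), "pin scene",onz(a,(210+178/3,155+144/3),.051),"side",onz(b,(205+149/3,175+(400-270)/3),.051))
E
python3 m3.py | tail -8
```

```text
pin tip w [ 0.53542766 -0.02094585  0.05      ] ring w [ 0.53616584 -0.01634397  0.043     ] hub w [0.53149363 0.0338762  0.036     ]
knob w [ 0.55230986 -0.17310862  0.037     ] [ 0.55358546 -0.17290644  0.046     ]
ring scene [ 0.53188803 -0.01967459  0.043     ] side [0.54600488 0.02111607 0.043     ]
[[268.71801824 201.69747412]] [[254.10654539 218.26672846]]
    [ 8  8  5  9 42] [268.  259.9]
    [ 2 19  2  2  2] [260.5 267.5]
None
post w/scene [0.52222539 0.09549663 0.088     ] [0.52726222 0.09989318 0.088     ] pin scene [ 0.52907433 -0.0240452   0.051     ] side [ 0.5393044 -0.0240573  0.051    ]
```

```bash
python3 -m pendant '[{"jaw":0.45,"tx":0.046,"ty":-0.003,"tz":0,"twist":0},{"jaw":0.45,"tx":0.046,"ty":0,"tz":0,"twist":0},{"jaw":0.45,"tx":0.044,"ty":0,"tz":0,"twist":0},{"jaw":0.45,"tx":0,"ty":0,"tz":0,"twist":0},{"jaw":0.45,"tx":0,"ty":0,"tz":0,"twist":0}]' 60;python3 -m pendant '[{"jaw":0,"tx":0,"ty":0,"tz":0,"twist":0},{"jaw":0,"tx":0,"ty":0,"tz":0,"twist":0},{"jaw":0,"tx":0,"ty":0,"tz":0,"twist":0},{"jaw":0,"tx":0,"ty":0,"tz":0,"twist":0},{"jaw":0,"tx":0,"ty":0,"tz":0,"twist":0}]'
```

```text
t: 9.1
eef_pos: [0.553, -0.1734, 0.0375]
orientation: [-0.031, 0.706, 0.031, 0.707]
contact_force: [-0.6, -0.6, 0.5]
grip_width: 0.0384
t: 9.72
eef_pos: [0.5534, -0.1733, 0.0382]
orientation: [-0.032, 0.705, 0.031, 0.707]
contact_force: [-0.5, 1.9, 5.8]
grip_width: 0.0156
```

```bash
python3 -m pendant '[{"jaw":0,"tx":-0.035,"ty":0,"tz":0,"twist":0},{"jaw":0,"tx":-0.04,"ty":0,"tz":0,"twist":0},{"jaw":0,"tx":0,"ty":0.03,"tz":-0.003,"twist":0},{"jaw":0,"tx":0,"ty":0.03,"tz":-0.002,"twist":0},{"jaw":0,"tx":0,"ty":0.029,"tz":-0.002,"twist":0}]';python3 -m pendant '[{"jaw":0,"tx":0,"ty":0,"tz":0,"twist":0},{"jaw":0,"tx":0,"ty":0,"tz":0,"twist":0},{"jaw":0,"tx":0,"ty":0,"tz":0,"twist":0},{"jaw":0,"tx":0,"ty":0,"tz":0,"twist":0},{"jaw":0,"tx":0,"ty":0,"tz":0,"twist":0}]'
python3 - <<'E'
from h import *
import pickle
a,b,c=grab("scene"),grab("side"),grab("wrist");pickle.dump((a,b,c),open("v3.pkl","wb"))
r=[cv2.resize(np.array(d["image"])[y:y+60,x:x+90],None,fx=4.3,fy=4.3,interpolation=cv2.INTER_CUBIC) for d,x,y in((a,235,175),(b,215,190))]
w=cv2.resize(np.array(c["image"])[130:230,200:400],None,fx=3.87,fy=3.4,interpolation=cv2.INTER_CUBIC)[:,:774]
cv2.imwrite("pics/v3.png",np.vstack([np.hstack(r),w]))
for p in ([.538,-.018,.051],[.5384,-.085,.075]):print(px(a,p),px(b,p),px(c,p))
o=observe();print(o["eef_pos"],o["contact_force"],o["grip_width"])
E
```

```text
t: 10.35
eef_pos: [0.5376, -0.0843, 0.1126]
orientation: [-0.031, 0.706, 0.031, 0.707]
contact_force: [-0.9, -0.6, -0.9]
grip_width: 0.0158
t: 10.98
eef_pos: [0.5376, -0.0857, 0.1112]
orientation: [-0.031, 0.706, 0.031, 0.706]
contact_force: [0.0, 0.0, -0.9]
grip_width: 0.0159
[[268.92420649 200.15620918]] [[253.91941073 216.90415066]] [[358.23763873 216.30407259]]
[[290.45589207 203.18563242]] [[257.87040912 228.99293124]] [[251.9394401  222.36037006]]
[ 0.53759791 -0.08533993  0.11123481] [ 0.06092183  0.97347085 -0.83894415] 0.015893870874916866
```

View pics/v3.png

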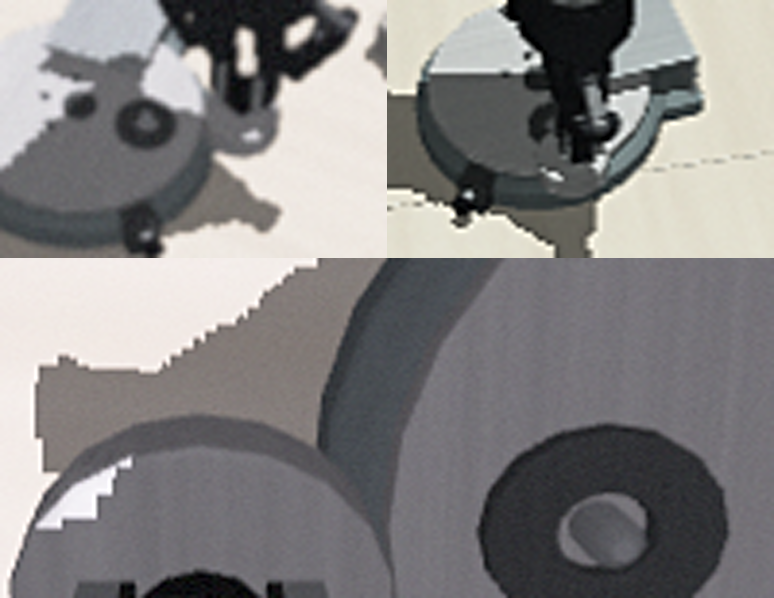

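Run:
```python
from h import *
import pickle
a,b,c=pickle.load(open("v3.pkl","rb"))
W=lambda u,v:(200+u/3.87-.5,130+(v-258)/3.4-.5)
print("disc L,R",onz(c,W(12,580),.093),onz(c,W(393,580),.093))
print("disc top edge",onz(c,W(200,447),.093),"underside edge",onz(c,W(200,415),.073))
g=np.array(c["image"]);x,y,w,h=315,170,80,80
gg=cv2.GaussianBlur(g,(3,3),0)[y:y+h,x:x+w].max(2);n,l,s,ce=cv2.connectedComponentsWithStats((gg<72).astype(np.uint8))
i=1+s[1:,4].argmax();print(s[i],ce[i]+[x,y])
m=(l==i).astype(np.uint8);cs,_=cv2.findContours(m,0,1);k=cv2.convexHull(max(cs,key=cv2.contourArea))[:,0]+[x,y]
P=np.array([onz(c,p,.043)[:2] for p in k]);(cx,r)=cv2.minEnclosingCircle(P.astype(np.float32));print("ring",cx,r,P.min(0),P.max(0))
print("tip",onz(c,W(622,545),.051))
save(c,"ring.png",(x,y,w,h),7)
```

```text
disc L,R [ 0.53439591 -0.10985796  0.093     ] [ 0.53005199 -0.06140054  0.093     ]
disc top edge [ 0.51228821 -0.08772628  0.093     ] underside edge [ 0.51253675 -0.08773076  0.073     ]
[   8    9   65   61 2613] [355.39188672 209.04477612]
ring (0.5366535186767578, -0.017589740455150604) 0.021224888041615486 [ 0.51586525 -0.03863504] [0.55719492 0.00330034]
tip [ 0.53631219 -0.01703625  0.051     ]
```

View pics/ring.png

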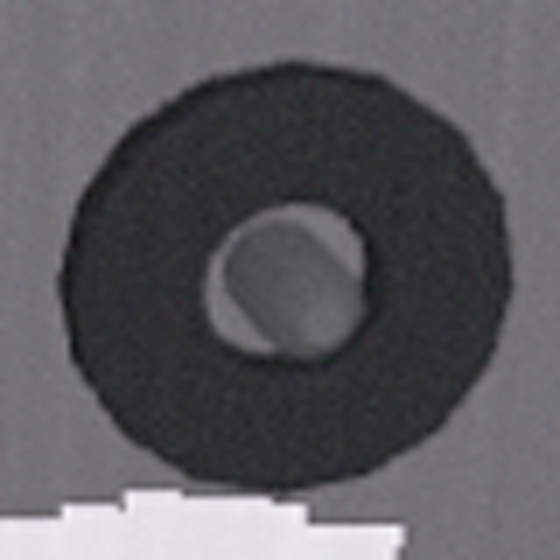

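Ring centre found at (0.5367, -0.0176) with radius 21.2 mm (21 expected). The holder disc is centred under the TCP within 0.3 mm. I now go above the pin, keeping the underside at 73 mm.

```bash
python3 -m pendant '[{"jaw":0,"tx":0,"ty":0.023,"tz":0.0018,"twist":0},{"jaw":0,"tx":0,"ty":0.023,"tz":0.0018,"twist":0},{"jaw":0,"tx":0,"ty":0.0217,"tz":0.0018,"twist":0},{"jaw":0,"tx":0,"ty":0,"tz":0,"twist":0},{"jaw":0,"tx":0,"ty":0,"tz":0,"twist":0}]'
```

```text
t: 11.75
eef_pos: [0.537, -0.0182, 0.1113]
orientation: [-0.032, 0.706, 0.031, 0.706]
contact_force: [0.1, -0.7, -1.7]
grip_width: 0.0157
```

```bash
python3 -m pendant '[{"jaw":0,"tx":0,"ty":0,"tz":0,"twist":0},{"jaw":0,"tx":0,"ty":0,"tz":0,"twist":0},{"jaw":0,"tx":0,"ty":0,"tz":0,"twist":0},{"jaw":0,"tx":0,"ty":0,"tz":0,"twist":0},{"jaw":0,"tx":0,"ty":0,"tz":0,"twist":0}]'; python3 -c "
from plant import *
print(observe()['eef_pos'])"
```

```text
t: 12.38
eef_pos: [0.5369, -0.0173, 0.1113]
orientation: [-0.032, 0.706, 0.032, 0.706]
contact_force: [-0.1, 0.6, -0.2]
grip_width: 0.0159
[ 0.53693719 -0.01729647  0.11128657]
```

```bash
python3 -m pendant '[{"jaw":0,"tx":0.01,"ty":0,"tz":0,"twist":0},{"jaw":0,"tx":0.009,"ty":0,"tz":0,"twist":0},{"jaw":0,"tx":0.002,"ty":0,"tz":0,"twist":0},{"jaw":0,"tx":0.002,"ty":0,"tz":0,"twist":0},{"jaw":0,"tx":0.002,"ty":0,"tz":0,"twist":0}]'
```

```text
t: 13.0
eef_pos: [0.5371, -0.0173, 0.0863]
orientation: [-0.032, 0.706, 0.031, 0.706]
contact_force: [0.3, 0.9, 0.4]
grip_width: 0.0154
```

Underside is about 48 mm, below the pin tip, with no contact force, so the pin is in the bore. Down to the seat.

```bash
python3 -m pendant '[{"jaw":0,"tx":0.002,"ty":0,"tz":0,"twist":0},{"jaw":0,"tx":0.0015,"ty":0,"tz":0,"twist":0},{"jaw":0,"tx":0.0015,"ty":0,"tz":0,"twist":0},{"jaw":0,"tx":0,"ty":0,"tz":0,"twist":0},{"jaw":0,"tx":0,"ty":0,"tz":0,"twist":0}]'; python3 -m pendant '[{"jaw":0,"tx":0.002,"ty":0,"tz":0,"twist":0},{"jaw":0,"tx":0.002,"ty":0,"tz":0,"twist":0},{"jaw":0,"tx":0,"ty":0,"tz":0,"twist":0},{"jaw":0,"tx":0,"ty":0,"tz":0,"twist":0},{"jaw":0,"tx":0,"ty":0,"tz":0,"twist":0}]'
```

```text
t: 13.62
eef_pos: [0.5373, -0.0173, 0.0814]
orientation: [-0.032, 0.706, 0.031, 0.707]
contact_force: [2.3, 0.3, -0.4]
grip_width: 0.0155
t: 14.25
eef_pos: [0.5374, -0.0172, 0.0776]
orientation: [-0.032, 0.706, 0.032, 0.707]
contact_force: [2.0, 0.1, 5.4]
grip_width: 0.0158
```

```bash
python3 -m pendant '[{"jaw":0,"tx":0.0015,"ty":0,"tz":0,"twist":0},{"jaw":0,"tx":0.0015,"ty":0,"tz":0,"twist":0},{"jaw":0,"tx":0,"ty":0,"tz":0,"twist":0},{"jaw":0,"tx":0,"ty":0,"tz":0,"twist":0},{"jaw":0,"tx":0,"ty":0,"tz":0,"twist":0}]'; python3 -m pendant '[{"jaw":0,"tx":0.001,"ty":0,"tz":0,"twist":0},{"jaw":0,"tx":0.001,"ty":0,"tz":0,"twist":0},{"jaw":0,"tx":0,"ty":0,"tz":0,"twist":0},{"jaw":0,"tx":0,"ty":0,"tz":0,"twist":0},{"jaw":0,"tx":0,"ty":0,"tz":0,"twist":0}]'
```

```text
t: 14.88
eef_pos: [0.5378, -0.0172, 0.0751]
orientation: [-0.032, 0.706, 0.032, 0.707]
contact_force: [1.1, 0.2, 9.2]
grip_width: 0.0158
t: 15.5
eef_pos: [0.5385, -0.0172, 0.0749]
orientation: [-0.032, 0.705, 0.032, 0.708]
contact_force: [-3.1, 0.7, 26.8]
grip_width: 0.0151
```

Force rose to 27 N with z stalled at the height of the stop (underside about 37 mm). I ease off slightly and check.

```bash
python3 -m pendant '[{"jaw":0,"tx":-0.0006,"ty":0,"tz":-0.0004,"twist":0},{"jaw":0,"tx":0,"ty":0,"tz":0,"twist":0},{"jaw":0,"tx":0,"ty":0,"tz":0,"twist":0},{"jaw":0,"tx":0,"ty":0,"tz":0,"twist":0},{"jaw":0,"tx":0,"ty":0,"tz":0,"twist":0}]'
python3 - <<'E'
from h import *
a,b,c=grab("scene"),grab("side"),grab("wrist")
r=[cv2.resize(np.array(d["image"])[y:y+80,x:x+90],None,fx=4.3,fy=4.3,interpolation=cv2.INTER_CUBIC) for d,x,y in((a,225,165),(b,210,175))]
w=cv2.resize(np.array(c["image"])[80:,130:400],None,fx=2,fy=.75,interpolation=cv2.INTER_CUBIC)
w=np.array(c["image"])[100:300,70:457]; w=cv2.resize(w,None,fx=1.25,fy=1.25);w=cv2.copyMakeBorder(w,0,0,0,774-w.shape[1],0)
cv2.imwrite("pics/v4.png",np.vstack([np.hstack(r),w]))
o=observe();print(o["eef_pos"],o["contact_force"],o["torque"])
E
```

```text
t: 16.12
eef_pos: [0.5384, -0.0172, 0.075]
orientation: [-0.032, 0.705, 0.032, 0.708]
contact_force: [-0.4, 1.0, 20.4]
grip_width: 0.0154
[ 0.53834993 -0.01717678  0.07499258] [ 0.05749244  0.5440948  20.8053049 ] [0.16287025 0.01324043 0.20018904]
```

View pics/v4.png

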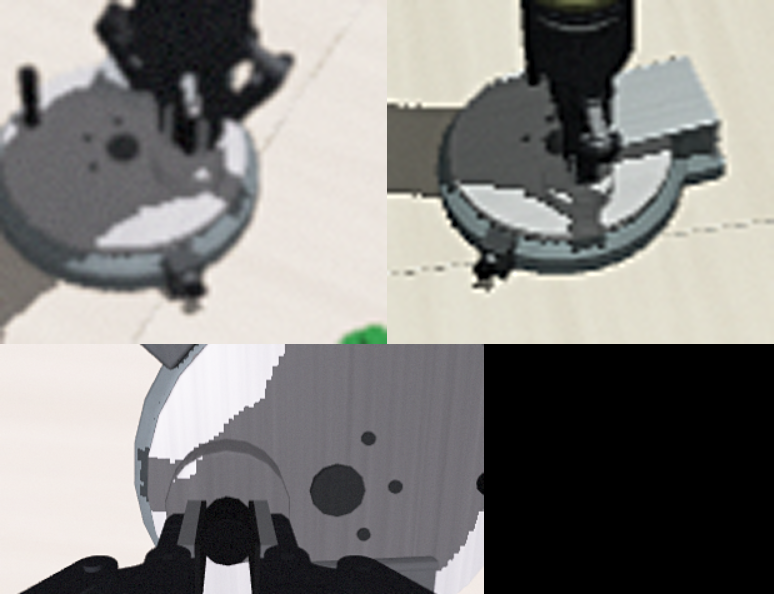

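The picture shows the holder level on the seat at about (190,170) in the scene view, beside the guard. The post is unmoved at (28,70), still in the indexed position. z is stalled on the stop with about 20 N down-force, so I hand in.

```bash
python3 -c "
from plant import *
print(finish_job()); o=observe();print(o['t'],o['eef_pos'],o['contact_force'],o['grip_width'])"
```

```text
the job is handed in; nothing more can be done
None
the job is handed in; nothing more can be done
```

The job is handed in at about 16 s of the 48 s allowed. I turned the table clockwise one position by its post. Then I took the silver holder by its knob, lowered it over the pin, and pressed the seat down to its stop. It was still gripped and pressed when I handed in.

**Table:** the post was where the next position should put it, and it had not moved in the last picture. I had no direct reading of the table angle. My image estimate was about 1.6 rad and is rough, but it is above the 1.5 rad needed.

**Holder:** by the arm's reading its underside came to about 36.7 mm above the bench, against 37 mm when fully pressed. The down-force was about 20 N, and the force rose sharply with no further travel, as it would on the stop. In the last pictures it looked level.

**Centring:** the tool had drifted about 1.7 mm in x from the measured pin position while pressing. The pin in the bore should hold the holder itself to about 1.25 mm.

**Other objects:** I moved nothing near the flask, beaker, petri dish, carton or the coloured look-alikes, but did not measure them again afterwards. `finish_job()` gave no verdict, and I could not read the robot's state after it.

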